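# Try the sandwich press lid, free its catch if it holds, and hold the lid up

### The arm

A 6-joint arm with a two-finger parallel gripper is mounted at the origin on a cart in front of the work surface, level with it; the furniture and walls round the work are solid. World frame = base frame: x ahead of the robot, y to its left, z up, the work surface at z = 0. Lengths are in m, angles in rad, forces in N, time in s.
With the tool pointing down it reaches from about 0.225 to 0.875 m from the base axis. Payload 3.4 kg.
Tool frame: the origin (TCP) lies at the very end of the fingers, on their centre line; the grasp point (between the pads) lies 19 mm behind it (grasp_offset is the distance from the TCP to the grasp point, in m); y points along the fingers, z is the direction in which the jaws open and shut, and the axes are right-handed (so a half turn about y gives the same grasp; the last joint's range is limited). The gripper opens to 85 mm and grips with 20 to 120 N. Pads are 22 mm wide; open, the fingers measure 114 mm over their backs; the gripper's body (76 mm by 85 mm) begins 54 mm behind the grasp point. The pads swing forward as they close: fully open they stand 13 mm farther back than shut.
Start: joints at [-1.253, 0.276, 1.505, -0, 1.361, -0.121], TCP at [0.244, -0.521, 0.231] pointing down, gripper open.
Joint ranges: [-2.89, 2.89], [-0.75, 2.08], [0.22, 2.7], [-1.18, 4.32], [0.11, 2.71], [-2.7, 2.7]. Speed limits (rad/s): [2.57, 2.57, 3.14, 3.14, 3.14, 3.14].

### API

Orientations are given as a unit quaternion [w, x, y, z].
In Python, from rig import get_state, get_image, sign_off, grasp_offset gives the robot as it stands.
- The arm moves only by the shell command python3 -m jog 'ROWS' [FORCE]. ROWS is JSON, one flat list of numbers, 7 for each row, row after row: the closure in counts, from 0 (fully open) to 255 (shut), then the shift along the tool's x, y, z in cm, then the turn, a rotation vector about the tool's x, y, z in units of 8 degrees (1.0 is 8 degrees). In form: [jaw, tx, ty, tz, rx, ry, rz, jaw, tx, ty, tz, rx, ry, rz, ...]. A call has 1 to 12 rows; each row is the pose to reach, as a shift and turn from the pose commanded when the call began, along the tool's axes at that moment; what a row does not reach only later rows make up. A row lasts 1/8 s, in which the tool goes at most 62.5 mm and 10.7 degrees, less where a joint would pass 70% of its speed; a pose out of reach is approached as far as the arm can. A call with a gripper value outside its range is refused whole. The fingers move at their own pace and stop on an object; FORCE is the grip in N (left out, the last holds). Time passes only in rows, so rows that repeat a pose let the fingers close. It gives the time, the measured TCP pose, the force and the opening at its end, in the units of the state.
- get_state(): the state, without advancing time (a new reading comes with each control period).
- get_image(name): name is "scene" or "top" or "wrist"; returns a dict with "color" (400x640x3 uint8, blue, green, red), "mtx" (3x3 intrinsics, pixels), "R" (3x3) and "t" (3): a world point X has camera coordinates R X + t; the wrist camera has in their place "tool_from_camera" (4x4, takes a point from camera to tool coordinates, whose origin is the TCP and whose axes are the tool frame's). Camera axes: x right, y down, z forward; pixel columns grow to the right and rows downward; lengths in m; the calibration is good to about 2 mm. A picture is of the moment at which its call begins: read the wrist's pose just before it. There is no depth.
- sign_off(): hands the job in, once; it reports no verdict.
The state is a dict: "clock": time; "qpos": joint angles; "qd": joint speeds; "effort": joint torques, N m; "position": TCP position; "ee_rot": TCP orientation; "contact_force": force on the tool from outside, world axes, zero at the start; "moment": the same for the moment, N m; "width": finger opening in m.
Only numpy, scipy, OpenCV 4.12 (cv2) and the standard library are available. Lean on these libraries where they do the work, as an engineer would, in place of code of your own. Each camera call takes 0.05 s, during which the arm holds its last target.

### The job

The sandwich press is to be loaded: before touching its front catch, take the lid by its wooden grip bar and tug it up gently to learn whether the catch is holding it, without wrenching at a caught lid. If it is caught, push the catch's red pedal down to its stop, where it stays down with the hook clear; then raise the lid by the bar to 45 degrees or so and finish there with the gripper still holding it up, because it falls shut if let go. Leave the jam jar, the red cup and the shaker where they stand.

Things in the scene. Friction and masses are not known exactly. Their poses are not given: they have to be found in the camera images.
- press: cream sandwich press, 272 x 250 x 114 mm without the bar; it does not move. Origin on the worktop under its middle; x points to the lid hinge at the back, y left, z up; the front with the catch is at -x. Hinge axis along y through (111, 0, 58) mm in this frame. Above and behind it an open cabinet door hangs from 500 mm height up, between world (683, 171) and (783, 607) mm: keep clear of it.
- press_lid (a joint): lid angle in rad: 0 shut, grows as the front of the lid rises; stop at 1.2. It takes about 5 to 9 N at the bar to raise the lid and it falls shut when let go. Even with the catch hooked it has about 0.015 rad of play (3 mm at the bar) before the hook stops it dead.
- lid_handle: handle fixed on the lid: round wooden grip bar on two steel posts, with a steel striker plate on the lid's front lip (top at 73 mm above the worktop when shut) that the hook catches. Origin and axes are those of press while the lid is shut.
- grip_bar (a point): middle of the grip bar, on the bar's axis. Bar 15 mm thick, 84 mm free between the posts, along the y axis of the press; with the lid shut it lies at (-72, 0, 150) mm in the press frame, the lid's top 35 mm or more below its axis. It swings with the lid about the hinge on a 205 mm radius; the round bar can turn between the finger pads.
- catch: rocker catch at the middle of the press front, black with a red pedal; origin on its pivot, at (-122, 0, 36) mm in the press frame, pivot axis along y. A hook 82 mm above the worktop reaches over the striker when hooked. A sprung detent makes it rest at either end of its 0.36 rad swing: hooked, pedal up, or clear, pedal down at its stop. Either may be found (rarely, balanced half way).
- pedal (a point): pressing point on top of the red pedal: at (-190, 0, 50) mm in the press frame when hooked, (-190, 0, 25) mm at its down stop. The pedal is 36 mm wide and reaches from 143 to 207 mm before the press origin. About 3 to 5 N down makes it snap over, and it stays down. The hook then leans out over its inner end (to 159 mm before the origin, 72 mm high): press the outer end with closed fingertips.
- jam_jar: jam jar with red lid, 65 mm wide, 97 mm high, origin under its middle; leave it alone
- red_cup: red cup with handle, 69 x 94 x 72 mm, origin under its middle; leave it alone
- shaker: grey shaker, 44 mm wide, 90 mm high, origin under its middle; leave it alone

How it is judged:
By the outcome, as a careful person would: the job done as asked, in the order asked, and still so for the second after the job is handed in, while the arm keeps its last pose, push and grip.
It also fails if it takes over 61 s, if anything falls off the work surface, if the arm or the gripper's body presses on something with over 40 N, if the wrist force passes 120 N, or if a joint passes its speed limit or range.

## Working session

There is one attempt and no reset: what is moved stays moved. The work goes in short steps, Python scripts to look and compute and a shell command to move; the robot and the scene stay as the last step left them, time stands still between calls to the robot, and variables do not carry over. Pictures are saved under pics/ and viewed, and the job is handed in when it is done.

```bash
mkdir -p pics; ls; python3 - <<'E'
from rig import *
import cv2
print(get_state(), grasp_offset)
for n in("scene","top","wrist"):
    im=get_image(n); cv2.imwrite(f"pics/{n}0.png",im["color"])
    print(n,{k:v.tolist() for k,v in im.items() if k!="color"})
E
```

```text
pics
{'clock': 0.0, 'qpos': array([-1.25300972e+00,  2.76606966e-01,  1.50616821e+00, -1.69106938e-05,
        1.36066228e+00, -1.20952993e-01]), 'qd': array([-7.18641959e-05, -6.33752188e-04,  1.70865285e-03, -7.63557241e-04,
       -7.09892401e-05,  3.67725713e-04]), 'effort': array([ 1.13582690e-03, -4.16769218e+01, -2.45805663e+01, -1.67136882e-04,
        1.09282520e-02,  1.04306153e-05]), 'position': array([ 0.24410577, -0.52002429,  0.23041889]), 'ee_rot': array([ 0.15380799, -0.1539478 ,  0.69080876, -0.68951174]), 'contact_force': array([0.43445054, 0.1179777 , 0.17733278]), 'moment': array([ 0.04436989, -0.01264868,  0.02376123]), 'width': 0.08577764939997928} 0.0187
scene {'mtx': [[374.33558442695687, 0.0, 319.3051994694187], [0.0, 374.33558442695687, 196.71799452111955], [0.0, 0.0, 1.0]], 'R': [[-0.38952851924901855, -0.9207686328600501, 0.021275747523903144], [-0.49463099501435565, 0.18965425653710352, -0.8481576750513239], [0.7769219468278493, -0.34090524741985484, -0.5293164467677461]], 't': [0.4862562899553692, 0.32638015999087056, 0.6490243119087782]}
top {'mtx': [[452.4191975086978, 0.0, 318.0282032252635], [0.0, 452.4191975086978, 196.05826674530152], [0.0, 0.0, 1.0]], 'R': [[0.3626899580176558, -0.9318956322343224, -0.00515024035785993], [-0.8712726979605421, -0.33712444264683195, -0.35669454153185615], [0.3306658133852201, 0.13385679210505377, -0.9342068716647481]], 't': [0.06379906167255707, 0.6332600056712628, 1.0678919040744312]}
wrist {'mtx': [[276.1882367527066, 0.0, 319.5874488400478], [0.0, 276.1882367527066, 199.5869972429807], [0.0, 0.0, 1.0]], 'tool_from_camera': [[0.000419343428938077, 0.951497787676674, 0.30765530094162724, -0.07814393728791741], [0.0006730656866918652, -0.30765552686160486, 0.9514975689796004, -0.14260373436907361], [0.9999996855667854, -0.00019193202680962336, -0.0007694338354143223, -0.0005909917905564388], [0.0, 0.0, 0.0, 1.0]]}
```

View pics/scene0.png

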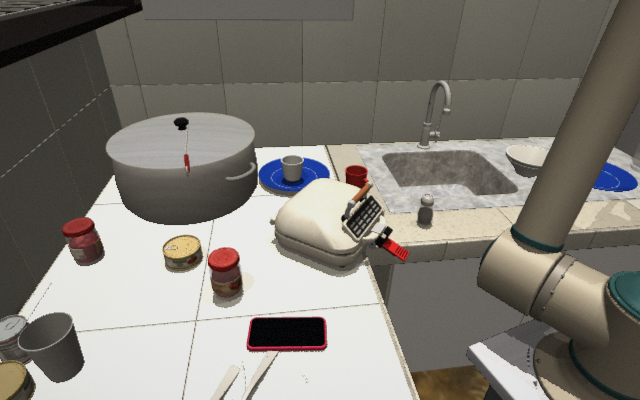

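View pics/top0.png

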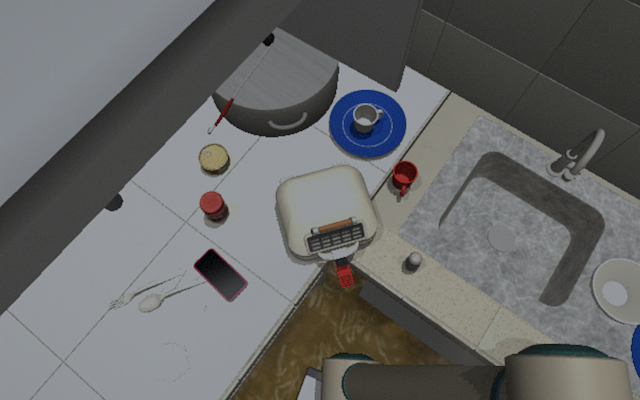

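View pics/wrist0.png

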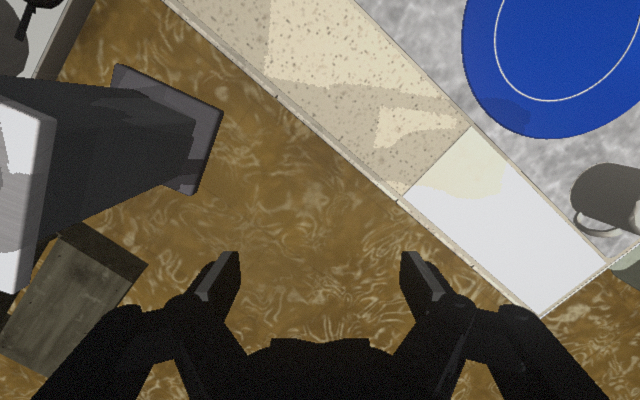

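The scene view shows the press near (335,225) with its red pedal at about (393,250). In the top view the press is at (327,210) and the pedal at (345,272). The shaker is beside the press at (413,261) and the cup at (404,175). I'll enlarge both views.

```bash
python3 - <<'E'
import cv2
a=cv2.imread("pics/scene0.png")[160:280,260:440]; b=cv2.imread("pics/top0.png")[150:300,260:440]
cv2.imwrite("pics/zs.png",cv2.resize(a,None,fx=4.4,fy=4.4,interpolation=2)[:600])
cv2.imwrite("pics/zt.png",cv2.resize(b,None,fx=4,fy=4,interpolation=2))
E
```

```text
(no output)
```

View pics/zs.png

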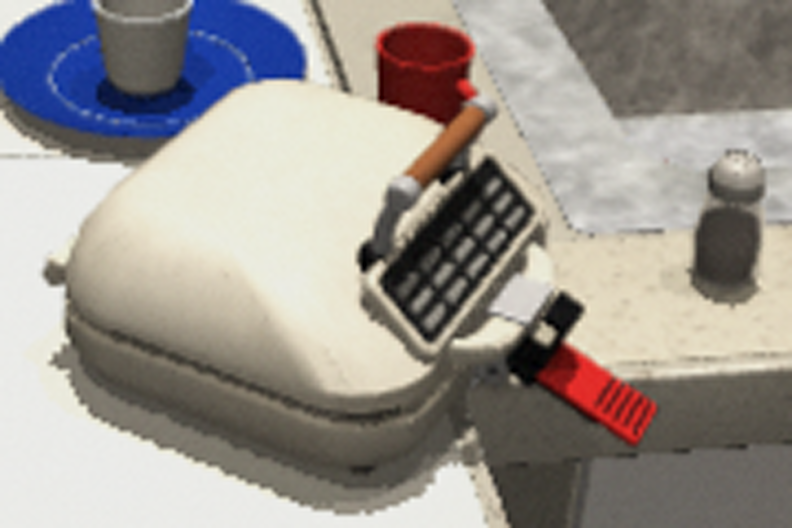

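View pics/zt.png

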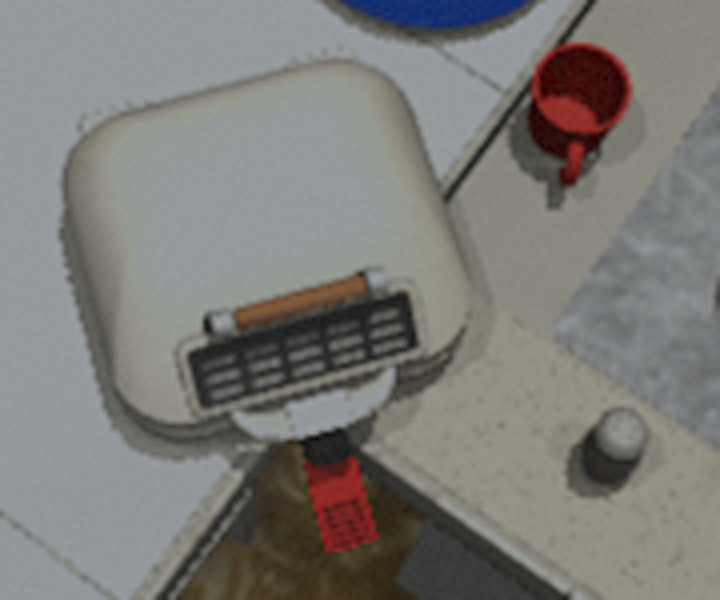

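Both crops show the brown bar between its two posts, a louvre in front of it, then the black catch and the red pedal. Next I'll segment the wood and the pedal and triangulate them.

```bash
cat > h.py <<'E'
import numpy as np, cv2
from rig import *
from scipy.spatial.transform import Rotation as Rn
def ray(im,px):
    d=np.linalg.inv(im["mtx"])@np.array([px[0],px[1],1.]); R=im["R"]
    d=R.T@d; return -R.T@im["t"], d/np.linalg.norm(d)
def tri(rays):
    A=np.zeros((3,3));b=np.zeros(3)
    for o,d in rays:
        P=np.eye(3)-np.outer(d,d);A+=P;b+=P@o
    x=np.linalg.solve(A,b)
    return x,[float(np.linalg.norm((np.eye(3)-np.outer(d,d))@(x-o)))*1e3 for o,d in rays]
def onz(im,px,z):
    o,d=ray(im,px); return o+d*(z-o[2])/d[2]
def blob(im,box,kind):
    x0,y0,x1,y1=box
    c=im["color"][y0:y1,x0:x1]; h=cv2.cvtColor(c,cv2.COLOR_BGR2HSV)
    H,S,V=[h[...,i].astype(int) for i in range(3)]
    if kind=="red": m=((H<5)|(H>174))&(S>170)&(V>60)
    else: m=(H>=6)&(H<=16)&(S>110)&(V>60)
    n,l,st,ce=cv2.connectedComponentsWithStats(m.astype(np.uint8))
    k=1+np.argmax(st[1:,4]); ys,xs=np.where(l==k)
    p=np.stack([xs+x0,ys+y0],1).astype(float)
    return p
def ends(p):
    r=cv2.minAreaRect(p.astype(np.float32)); b=cv2.boxPoints(r)
    e=[(b[i]+b[(i+1)%4])/2 for i in range(4)]
    L=[np.linalg.norm(b[i]-b[(i+1)%4]) for i in range(4)]
    i=int(np.argmin(L[:2])); return e[i],e[i+2],p.mean(0),r
E
python3 - <<'E'
from h import *
S=get_image("scene");T=get_image("top")
ws=ends(blob(S,(335,175,385,220),"w"));wt=ends(blob(T,(300,210,370,240),"w"))
rs=ends(blob(S,(370,230,420,270),"red"));rt=ends(blob(T,(325,255,365,295),"red"))
for e in (ws,wt,rs,rt):print([np.round(v,1) for v in e[:3]],e[3])
def srt(e,ax): return sorted(e[:2],key=lambda v:v[ax])
a=srt(ws,0);b=srt(wt,0)
L=tri([ray(S,a[0]),ray(T,b[0])]);R=tri([ray(S,a[1]),ray(T,b[1])]);C=tri([ray(S,ws[2]),ray(T,wt[2])])
print("bar",L,R,C,np.linalg.norm(L[0]-R[0]))
a=srt(rs,1);b=srt(rt,1)
for i in(0,1):print("pedal",tri([ray(S,a[i]),ray(T,b[i])]))
ax=L[0]-R[0];print("y yaw deg",np.degrees(np.arctan2(-ax[0],ax[1])))
E
```

```text
[array([368.3, 184.4], dtype=float32), array([353.6, 200.5], dtype=float32), array([361.2, 192.3])] ((360.95281982421875, 192.4150848388672), (5.897233486175537, 21.807476043701172), 42.51044845581055)
[array([350.9, 220.6], dtype=float32), array([318.8, 229.2], dtype=float32), array([335. , 224.9])] ((334.8407287597656, 224.90826416015625), (4.196715354919434, 33.23946762084961), 74.93151092529297)
[array([384.2, 241.7], dtype=float32), array([406.6, 256.6], dtype=float32), array([395.6, 249.3])] ((395.4230651855469, 249.11538696289062), (26.902956008911133, 10.26195240020752), 33.690067291259766)
[array([342.4, 264.4], dtype=float32), array([347.8, 286.1], dtype=float32), array([345. , 276.1])] ((345.0588684082031, 275.23529052734375), (22.313274383544922, 13.581995010375977), 75.96376037597656)
bar (array([0.47211383, 0.24873947, 0.15563871]), [1.1617460073967896, 1.1617460073966708]) (array([0.52120749, 0.18291528, 0.15741826]), [0.8265839787732068, 0.8265839787732236]) (array([0.49689431, 0.21564351, 0.15587138]), [1.1041953720186801, 1.1041953720188187]) 0.08213511636970029
pedal (array([0.43871987, 0.17027995, 0.03739171]), [1.2496079114989798, 1.2496079114989898])
pedal (array([0.39216932, 0.13604922, 0.01762789]), [0.8833698452113236, 0.8833698452113166])
y yaw deg 36.71668725586412
```

Triangulation gives a bar 82 mm long at z ≈ 0.155 on its visible upper face, so its axis is about 0.151, against 84 and 0.150 given. The yaw is about 36.7°. The pedal's outer end is at z ≈ 0.02, so it looks down, and the tug will confirm that. Next I'll work out the approach.

```bash
cat >> h.py <<'E'
def rel(pos,yaw_deg=None,sgn=1,tilt=0):
    """shift cm and turn (8deg) to reach a TCP pos; tool z along sgn*press x, tilt(deg) about press y"""
    s=get_state(); q=s["ee_rot"]; R0=Rn.from_quat([q[1],q[2],q[3],q[0]])
    px=np.array([np.cos(np.radians(yaw_deg)),np.sin(np.radians(yaw_deg)),0])
    py=np.array([-px[1],px[0],0])
    ty=np.array([0,0,-1.]);tz=sgn*px;tx=np.cross(ty,tz)
    Rt=Rn.from_rotvec(np.radians(tilt)*py)*Rn.from_matrix(np.stack([tx,ty,tz],1))
    r=(R0.inv()*Rt).as_rotvec(degrees=True)/8
    t=R0.inv().apply(np.array(pos)-s["position"])*100
    return np.round(t,2),np.round(r,2)
E
python3 - <<'E'
from h import *
for s in(1,-1): print(rel([0.497,0.216,0.26],36.7,s))
s=get_state();q=s["ee_rot"];print(Rn.from_quat([q[1],q[2],q[3],q[0]]).as_matrix().round(2))
E
```

```text
(array([-54.17,  -2.86, -55.92]), array([ 0.000e+00, -1.269e+01, -1.000e-02]))
(array([-54.17,  -2.86, -55.92]), array([0.01, 9.81, 0.  ]))
[[-0.91 -0.    0.42]
 [-0.42  0.   -0.91]
 [-0.   -1.   -0.  ]]
```

```bash
python3 -m jog '[0,-3,-2,-4,0,-0.9,0, 0,-8,-2.8,-9,0,-2,0, 0,-13,-2.8,-14,0,-3.2,0, 0,-18,-2.8,-19,0,-4.3,0, 0,-23,-2.8,-24,0,-5.4,0, 0,-28,-2.8,-29,0,-6.5,0, 0,-33,-2.8,-34,0,-7.6,0, 0,-38,-2.8,-39,0,-8.8,0, 0,-43,-2.8,-44,0,-10,0, 0,-47,-2.8,-48,0,-11.1,0, 0,-49,-2.8,-50,0,-11.8,0, 0,-49,-2.8,-50,0,-12.2,0]'
python3 - <<'E'
from h import *
print(rel([0.497,0.216,0.26],36.7))
E
```

```text
clock: 1.75
position: [0.476, 0.1435, 0.2591]
ee_rot: [0.622, -0.621, 0.337, -0.337]
contact_force: [-0.2, -0.5, -0.5]
width: 0.0857
(array([-4.93, -0.09,  5.71]), array([-0.  , -0.45, -0.  ]))
```

```bash
python3 -m jog '[0,-2.5,0,2.8,0,-0.2,0, 0,-4.9,0,5.7,0,-0.45,0, 0,-4.9,0,5.7,0,-0.45,0, 0,-4.9,0,5.7,0,-0.45,0]'
python3 - <<'E'
from h import *
s=get_state();W=get_image("wrist");cv2.imwrite("pics/w1.png",W["color"]);cv2.imwrite("pics/s1.png",get_image("scene")["color"])
print(s["position"],s["qpos"],s["contact_force"])
E
```

```text
clock: 2.25
position: [0.4964, 0.2118, 0.259]
ee_rot: [-0.631, 0.631, -0.319, 0.319]
contact_force: [-0.6, -0.3, -1.6]
width: 0.0851
[0.49644966 0.21182914 0.25898218] [ 2.74898022e-01  2.08705430e-01  1.52858916e+00 -7.92964068e-04
  1.40546744e+00 -3.59401620e-01] [-0.64281368 -0.28394889 -1.63622321]
```

View pics/w1.png

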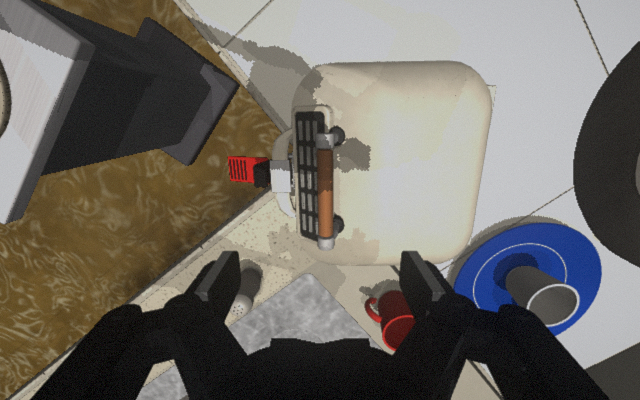

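View pics/s1.png

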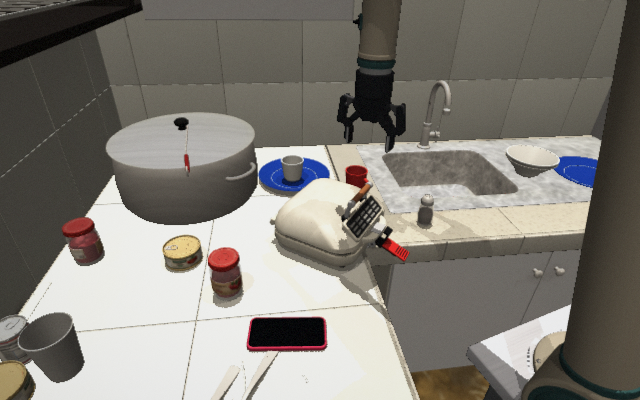

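The wrist view shows the bar upright at about (325,200), with the striker plate and black hook separate at (275,175). I'll cast rays to refine the bar position, and find the hook and the neighbouring objects the same way.

```bash
cat >> h.py <<'E'
def wim():
    s=get_state(); W=get_image("wrist"); q=s["ee_rot"]
    Rt=Rn.from_quat([q[1],q[2],q[3],q[0]]).as_matrix(); M=W["tool_from_camera"]
    Rc=Rt@M[:3,:3]; c=s["position"]+Rt@M[:3,3]
    W["R"]=Rc.T; W["t"]=-Rc.T@c; return W
E
python3 - <<'E'
from h import *
W=wim()
e=ends(blob(W,(305,130,350,250),"w"));print(e)
a,b=[onz(W,p,0.154) for p in e[:2]]
print(a,b,(a+b)/2,np.linalg.norm(a-b)); d=a-b if a[1]>b[1] else b-a
print("yaw",np.degrees(np.arctan2(-d[0],d[1])))
S=get_image("scene");es=ends(blob(S,(335,175,385,220),"w"));
T=get_image("top");et=ends(blob(T,(300,210,370,240),"w"))
print(tri([ray(W,e[2]),ray(S,es[2])]))
p=ends(blob(W,(215,140,280,200),"red"));print(p[:3],[onz(W,v,z) for v in p[:2] for z in(0.025,.05)])
E
```

```text
(array([325., 150.], dtype=float32), array([325., 236.], dtype=float32), array([325.02347024, 193.03017603]), ((325.0, 193.0), (86.0, 14.0), 90.0))
[0.47263679 0.25091922 0.154     ] [0.52278356 0.18340269 0.154     ] [0.49771018 0.21716096 0.154     ] 0.08410219834563505
yaw 36.60250043201641
(array([0.49477943, 0.21771332, 0.15796918]), [2.220700773421591, 2.220700773421534])
(array([227.29655, 167.95862], dtype=float32), array([266.33795, 170.25516], dtype=float32), array([243.39108062, 167.40651801])) [array([0.39058294, 0.13855501, 0.025     ]), array([0.39447262, 0.14761794, 0.05      ]), array([0.43588153, 0.1677938 , 0.025     ]), array([0.43676623, 0.17491711, 0.05      ])]
```

```bash
python3 - <<'E'
from h import *
print(rel([0.4975,0.217,0.131],36.6))
E
```

```text
(array([-0.41, 12.85,  0.39]), array([-0.  , -0.04,  0.  ]))
```

```bash
python3 -m jog '[80,-0.4,1,0.4,0,0,0, 80,-0.4,3,0.4,0,0,0, 80,-0.4,5,0.4,0,0,0, 80,-0.4,7,0.4,0,0,0, 80,-0.4,9,0.4,0,0,0, 80,-0.4,10.5,0.4,0,0,0, 80,-0.4,11.5,0.4,0,0,0, 80,-0.4,12.3,0.4,0,0,0, 80,-0.4,12.8,0.4,0,0,0, 80,-0.4,12.8,0.4,0,0,0]' 40
python3 - <<'E'
from h import *
print(rel([0.4975,0.217,0.131],36.6)); cv2.imwrite("pics/w2.png",wim()["color"]); cv2.imwrite("pics/s2.png",get_image("scene")["color"][120:300,240:460])
E
```

```text
clock: 3.75
position: [0.4977, 0.2179, 0.1312]
ee_rot: [-0.631, 0.631, -0.319, 0.319]
contact_force: [0.3, 0.4, 0.4]
width: 0.0584
(array([ 0.06,  0.02, -0.07]), array([ 0.  , -0.03,  0.  ]))
```

View pics/w2.png

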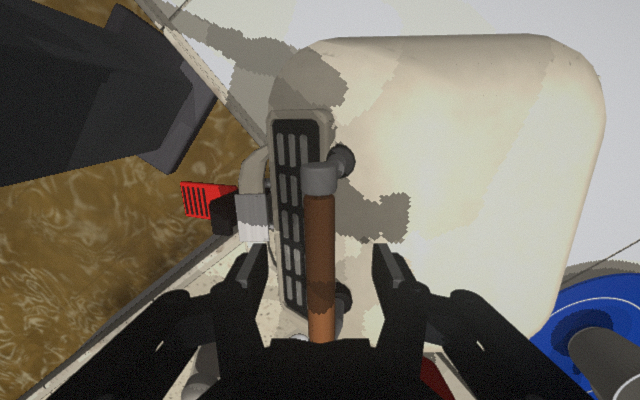

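View pics/s2.png

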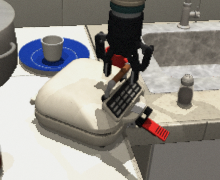

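The wrist view shows the bar at column 320, midway between the fingertips at 255 and 385, and clear of both posts. I'll close on it.

```bash
python3 -m jog '[255,0,0,0,0,0,0, 255,0,0,0,0,0,0, 255,0,0,0,0,0,0, 255,0,0,0,0,0,0, 255,0,0,0,0,0,0, 255,0,0,0,0,0,0]' 40
python3 -m jog '[255,0,0,0,0,0,0, 255,0,0,0,0,0,0]'
```

```text
clock: 4.6
position: [0.498, 0.218, 0.1316]
ee_rot: [0.631, -0.631, 0.319, -0.319]
contact_force: [-0.5, -1.1, 3.0]
width: 0.0138
clock: 4.85
position: [0.498, 0.218, 0.1316]
ee_rot: [0.631, -0.631, 0.319, -0.319]
contact_force: [-0.9, 0.8, 4.8]
width: 0.0136
```

The bar is held, at a width of 13.6 mm. Now a gentle tug along the bar's arc, in small steps, reading the force after each.

```bash
python3 -m jog '[255,0,-0.09,0.045,0,0,0, 255,0,-0.18,0.09,0,0,0, 255,0,-0.18,0.09,0,0,0, 255,0,-0.18,0.09,0,0,0]'
python3 -m jog '[255,0,-0.09,0.045,0,0,0, 255,0,-0.18,0.09,0,0,0, 255,0,-0.18,0.09,0,0,0, 255,0,-0.18,0.09,0,0,0]'
python3 -m jog '[255,0,-0.05,0.025,0,0,0, 255,0,-0.09,0.05,0,0,0, 255,0,-0.09,0.05,0,0,0, 255,0,-0.09,0.05,0,0,0]'
```

```text
clock: 5.35
position: [0.4981, 0.2181, 0.1321]
ee_rot: [-0.631, 0.631, -0.319, 0.319]
contact_force: [2.9, 0.1, -7.4]
width: 0.014
clock: 5.85
position: [0.4992, 0.2189, 0.1348]
ee_rot: [-0.631, 0.631, -0.319, 0.319]
contact_force: [2.6, 1.7, -8.2]
width: 0.0137
clock: 6.35
position: [0.4996, 0.2193, 0.1358]
ee_rot: [0.631, -0.631, 0.319, -0.319]
contact_force: [2.2, 0.7, -9.1]
width: 0.0135
```

```bash
python3 -m jog '[255,0,-0.09,0.045,0,0,0, 255,0,-0.18,0.09,0,0,0, 255,0,-0.18,0.09,0,0,0, 255,0,-0.18,0.09,0,0,0]'
python3 -m jog '[255,0,-0.09,0.045,0,0,0, 255,0,-0.18,0.09,0,0,0, 255,0,-0.18,0.09,0,0,0, 255,0,-0.18,0.09,0,0,0]'
python3 - <<'E'
from h import *
S=get_image("scene")["color"]; cv2.imwrite("pics/s3.png",cv2.resize(S[160:280,260:440],None,fx=4.4,fy=4.4,interpolation=2))
cv2.imwrite("pics/w3.png",get_image("wrist")["color"])
E
```

```text
clock: 6.85
position: [0.5004, 0.2198, 0.1376]
ee_rot: [0.631, -0.631, 0.319, -0.319]
contact_force: [3.2, 1.3, -8.9]
width: 0.014
clock: 7.35
position: [0.5011, 0.2204, 0.1394]
ee_rot: [0.631, -0.631, 0.319, -0.319]
contact_force: [3.7, 1.4, -9.4]
width: 0.0135
```

View pics/s3.png

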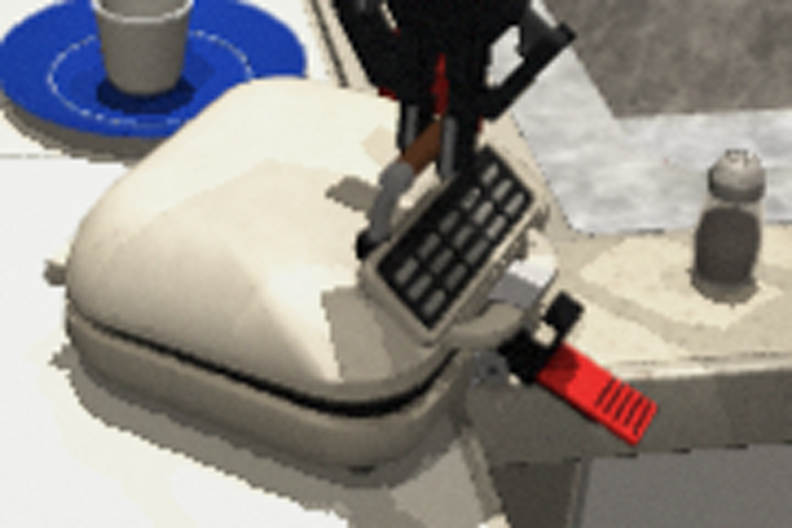

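View pics/w3.png

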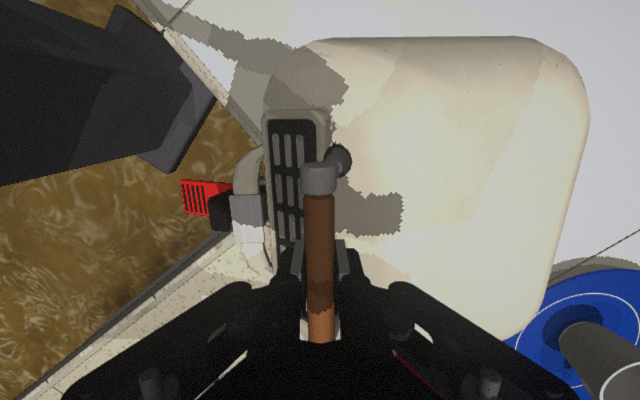

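The lid front has lifted off the base by about 8.8 mm at the bar, well past the 3 mm play. The force stayed steady at about 9 N, and the hook stands clear of the striker. The lid isn't caught, so the catch needs no touch. Next, the arc to 45°.

```bash
python3 - <<'E'
from h import *
s=get_state();px=np.array([np.cos(np.radians(36.6)),np.sin(np.radians(36.6))])
o=np.array([.4977,.2177])+.072*px; p=s["position"]
b=np.array([(p[:2]-o)@px,p[2]+.0187])*1e3; print(b)
r0=np.array([-183,92.])
th=np.degrees(np.arctan2(92,183)-0);cur=np.degrees(np.arctan2(b[1]-58,111-b[0]))-th;print("lid",cur)
f=lambda t:(111-204.8*np.cos(np.radians(th+t)),58+204.8*np.sin(np.radians(th+t)))
c=f(cur)
for t in np.arange(cur,46.1,(45-cur)/22): 
    q=f(t);print(round(t,1),"tz",round((q[0]-c[0])/10,2),"ty",round(-(q[1]-c[1])/10,2))
q=s["ee_rot"];print(Rn.from_quat([q[1],q[2],q[3],q[0]]).as_matrix().round(3))
E
```

```text
[-67.63303143 158.05360012]
lid 2.5633395103523497
2.6 tz 0.0 ty -0.0
4.5 tz 0.35 ty -0.6
6.4 tz 0.71 ty -1.18
8.4 tz 1.1 ty -1.75
10.3 tz 1.51 ty -2.31
12.2 tz 1.93 ty -2.85
14.1 tz 2.37 ty -3.38
16.1 tz 2.83 ty -3.9
18.0 tz 3.31 ty -4.39
19.9 tz 3.8 ty -4.88
21.9 tz 4.31 ty -5.34
23.8 tz 4.83 ty -5.79
25.7 tz 5.37 ty -6.22
27.6 tz 5.93 ty -6.63
29.6 tz 6.49 ty -7.02
31.5 tz 7.07 ty -7.4
33.4 tz 7.66 ty -7.75
35.4 tz 8.27 ty -8.08
37.3 tz 8.88 ty -8.4
39.2 tz 9.51 ty -8.69
41.1 tz 10.14 ty -8.96
43.1 tz 10.78 ty -9.21
45.0 tz 11.43 ty -9.44
[[ 0.593  0.     0.806]
 [-0.806  0.     0.593]
 [ 0.    -1.     0.   ]]
```

```bash
python3 -m jog '[255,0,-0.6,0.35,0,0,0, 255,0,-1.18,0.71,0,0,0, 255,0,-1.75,1.1,0,0,0, 255,0,-2.31,1.51,0,0,0, 255,0,-2.85,1.93,0,0,0, 255,0,-3.38,2.37,0,0,0, 255,0,-3.9,2.83,0,0,0, 255,0,-4.39,3.31,0,0,0, 255,0,-4.88,3.8,0,0,0, 255,0,-5.34,4.31,0,0,0, 255,0,-5.34,4.31,0,0,0]' 50
python3 - <<'E'
from h import *
s=get_state();print(s["position"],s["moment"])
S=get_image("scene")["color"]; cv2.imwrite("pics/s4.png",S)
cv2.imwrite("pics/w4.png",get_image("wrist")["color"])
px=np.array([np.cos(np.radians(36.6)),np.sin(np.radians(36.6))])
o=np.array([.4977,.2177])+.072*px; p=s["position"]
b=np.array([(p[:2]-o)@px,p[2]+.0187])*1e3; print(b, np.hypot(b[0]-111,b[1]-58),np.degrees(np.arctan2(b[1]-58,111-b[0]))-26.7)
E
```

```text
clock: 8.82
position: [0.5343, 0.2457, 0.1941]
ee_rot: [-0.63, 0.632, -0.32, 0.318]
contact_force: [-6.6, -1.4, -0.5]
width: 0.0132
[0.53428986 0.245734   0.19413538] [-0.46485248  1.32473452  0.22170568]
[-25.91045511 212.83538325] 206.68446633380648 21.815845683752418
```

View pics/s4.png

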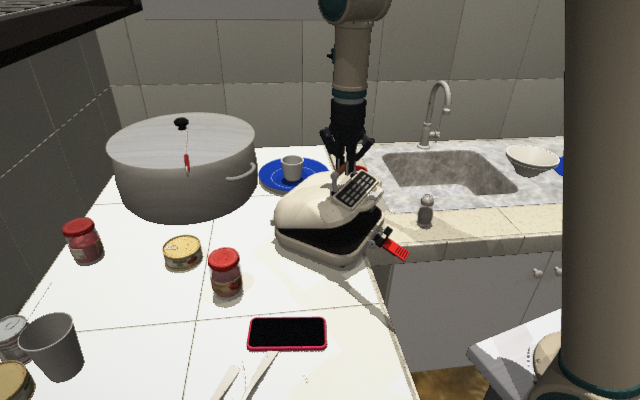

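View pics/w4.png

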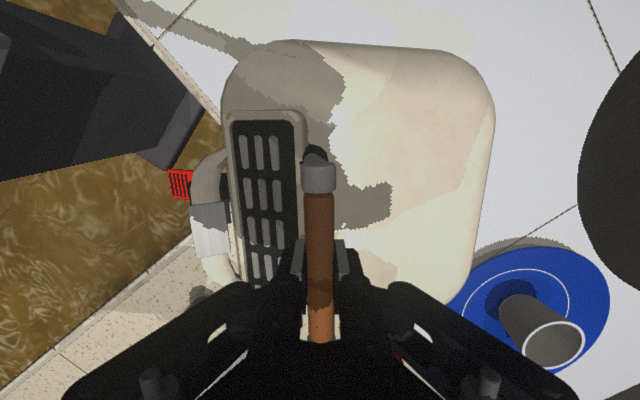

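The scene view shows the lid opening about 22° around (330,205), with the bar still between the pads. I'll go on to about 40° and look again.

```bash
python3 -m jog '[255,0,-0.45,0.52,0,0,0, 255,0,-0.88,1.06,0,0,0, 255,0,-1.29,1.62,0,0,0, 255,0,-1.68,2.18,0,0,0, 255,0,-2.06,2.76,0,0,0, 255,0,-2.41,3.35,0,0,0, 255,0,-2.74,3.96,0,0,0, 255,0,-3.06,4.57,0,0,0, 255,0,-3.35,5.2,0,0,0, 255,0,-3.35,5.2,0,0,0]'
python3 - <<'E'
from h import *
s=get_state();print(s["moment"])
S=get_image("scene")["color"]; cv2.imwrite("pics/s5.png",S)
cv2.imwrite("pics/t5.png",get_image("top")["color"])
px=np.array([np.cos(np.radians(36.6)),np.sin(np.radians(36.6))])
o=np.array([.4977,.2177])+.072*px; p=s["position"]
b=np.array([(p[:2]-o)@px,p[2]+.0187])*1e3; print(b, np.hypot(b[0]-111,b[1]-58),np.degrees(np.arctan2(b[1]-58,111-b[0]))-26.7)
E
```

```text
clock: 10.18
position: [0.5754, 0.2771, 0.2304]
ee_rot: [-0.631, 0.631, -0.32, 0.318]
contact_force: [-11.1, -1.9, 10.0]
width: 0.0131
[-0.45885001  1.92292132  0.18261737]
[ 25.80864503 249.10890164] 209.23713639814707 39.273936075193106
```

View pics/s5.png

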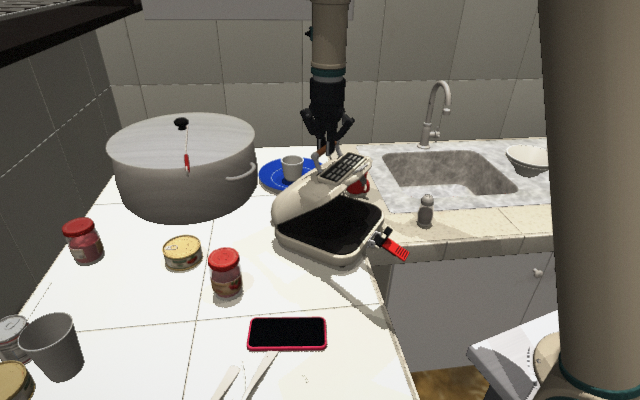

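View pics/t5.png

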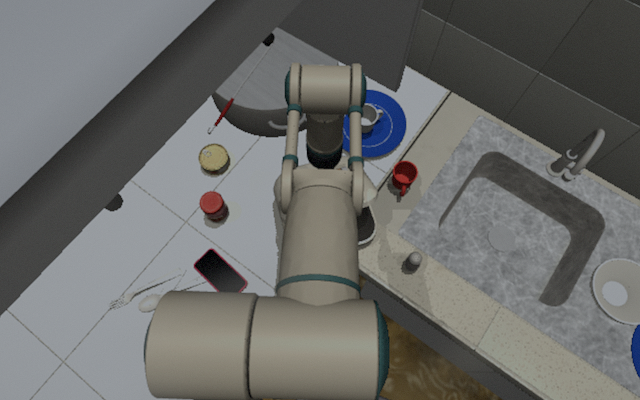

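The scene view shows the lid at about 39°, with the jar at (227,272), the cup at (357,182) and the shaker at (426,210) undisturbed. The top view shows the forearm clear of the door, whose lower edge ends at (405,90). The radius reads 209 mm against 205, with an outward push of about 13 N on the tool, so a fingertip may be touching the lid. I'll look closer.

```bash
python3 - <<'E'
from h import *
S=get_image("scene")["color"]; cv2.imwrite("pics/s6.png",cv2.resize(S[70:220,260:420],None,fx=4,fy=4,interpolation=2))
cv2.imwrite("pics/w6.png",get_image("wrist")["color"])
E
```

```text
(no output)
```

View pics/s6.png

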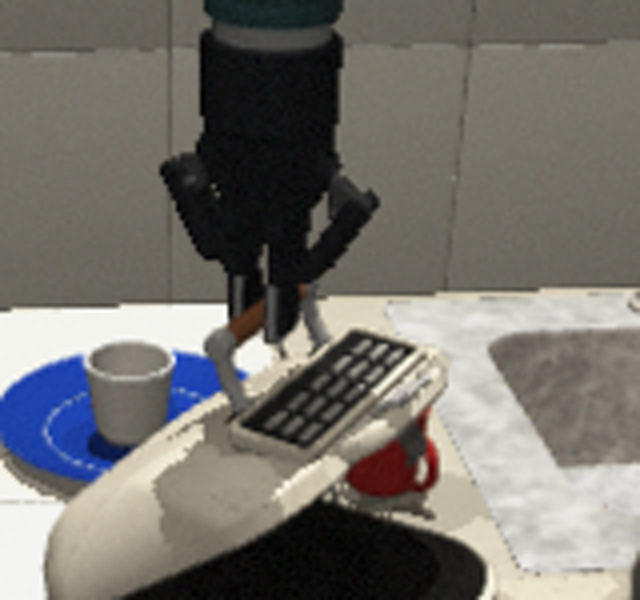

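View pics/w6.png

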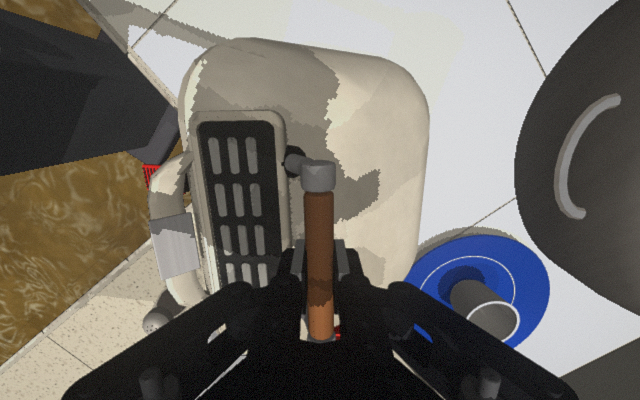

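The fingertips are clear of the lid and the bar is well seated, so the 13 N comes from the bar rolling in the pads. I'll finish to 45° with a small outward correction to relax that force.

```bash
python3 -m jog '[255,0,-0.35,0.4,0,0,0, 255,0,-0.6,0.9,0,0,0, 255,0,-0.8,1.35,0,0,0, 255,0,-1.0,1.85,0,0,0, 255,0,-1.0,1.85,0,0,0, 255,0,-1.0,1.85,0,0,0, 255,0,-1.0,1.85,0,0,0]' 60
python3 - <<'E'
from h import *
s=get_state();print(s["clock"],s["contact_force"],s["qpos"].round(2))
S=get_image("scene")["color"]; cv2.imwrite("pics/s7.png",cv2.resize(S[20:300,200:460],None,fx=2.1,fy=2.1,interpolation=2))
cv2.imwrite("pics/w7.png",get_image("wrist")["color"])
px=np.array([np.cos(np.radians(36.6)),np.sin(np.radians(36.6))])
o=np.array([.4977,.2177])+.072*px; p=s["position"]
b=np.array([(p[:2]-o)@px,p[2]+.0187])*1e3; print(b, np.hypot(b[0]-111,b[1]-58),np.degrees(np.arctan2(b[1]-58,111-b[0]))-26.7)
E
```

```text
clock: 11.25
position: [0.5908, 0.2888, 0.239]
ee_rot: [0.632, -0.631, 0.32, -0.318]
contact_force: [-8.4, -0.3, 3.4]
width: 0.0124
11.25 [-8.39762371 -0.25475225  3.38627722] [ 0.35  0.4   1.3   0.    1.44 -0.29]
[ 45.19395696 257.72440976] 210.28617442908828 45.06376356328316
```

View pics/s7.png

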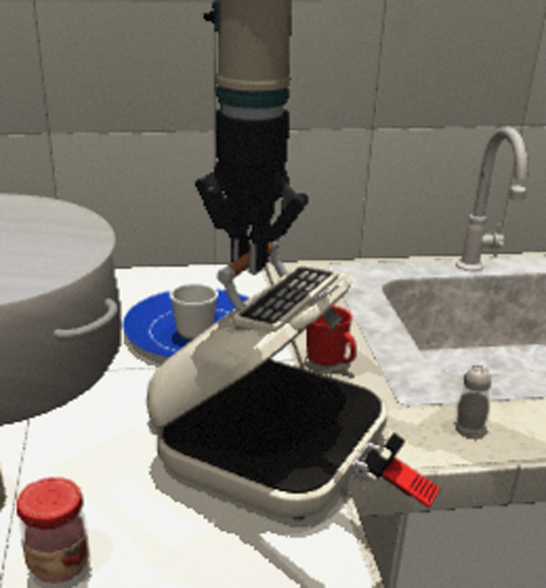

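View pics/w7.png

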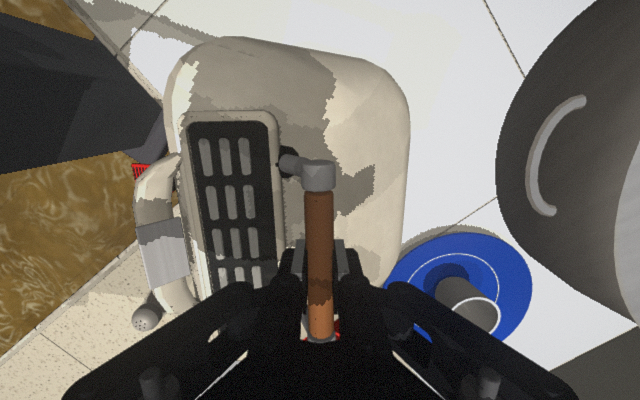

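The lid is at about 45° and held. The jar, cup and shaker haven't moved. I'll hold for about 1.5 s to check it is stable.

```bash
python3 -m jog '[255,0,0,0,0,0,0, 255,0,0,0,0,0,0, 255,0,0,0,0,0,0, 255,0,0,0,0,0,0, 255,0,0,0,0,0,0, 255,0,0,0,0,0,0, 255,0,0,0,0,0,0, 255,0,0,0,0,0,0, 255,0,0,0,0,0,0, 255,0,0,0,0,0,0, 255,0,0,0,0,0,0, 255,0,0,0,0,0,0]'
python3 - <<'E'
from h import *
a=cv2.imread("pics/w7.png");W=wim();print("diff",np.abs(a.astype(int)-W["color"]).mean())
S=get_image("scene");T=get_image("top")
e=ends(blob(W,(295,170,345,300),"w"));f=ends(blob(S,(300,130,345,160),"w"));print(e[3],f[3])
print(tri([ray(W,(319,248)),ray(S,f[2])]))
px=np.array([np.cos(np.radians(36.6)),np.sin(np.radians(36.6))]);o=np.array([.4977,.2177])+.072*px
x=tri([ray(W,(319,248)),ray(S,f[2])])[0]; bx=(x[:2]-o)@px*1e3;bz=x[2]*1e3
print(bx,bz,np.hypot(111-bx,bz-58),np.degrees(np.arctan2(bz-58,111-bx))-26.7)
E
```

```text
clock: 12.85
position: [0.5909, 0.2889, 0.2391]
ee_rot: [0.632, -0.63, 0.32, -0.318]
contact_force: [-9.2, 0.7, 3.2]
width: 0.0129
diff 2.82667578125
((318.5, 245.0), (108.0, 27.0), 90.0) ((314.3461608886719, 144.76922607421875), (4.437601566314697, 10.261953353881836), 56.30992889404297)
(array([0.58321355, 0.29927231, 0.25389157]), [1.1494172488954015, 1.1494172488954106])
45.28721677322506 253.89156699674697 206.61964064398651 44.75572049541944
```

The hold is stable: over 1.5 s the pose, width and force did not change. The triangulated bar puts the lid at 44.8°, with the bar on a 206.6 mm radius (205 expected). I'm handing in.

```bash
python3 -c "
from rig import *
print(sign_off())"
```

```text
the job is handed in; nothing more can be done
None
```

The lid is up at about 45° with the gripper still holding the bar, and the job was handed in at about 13 s of the 61 s allowed.

- **Catch test:** I took the lid by its wooden bar and tugged it up in steps of about 2 mm. It rose about 9 mm at a steady 9 N, well past the 3 mm of play. The pictures also showed the pedal already down and the hook clear. So the lid was not caught, and I did not touch the catch.
- **Raising:** I then followed the bar's arc to 45°. Before handing in, a two-view fix on the bar gave a lid angle of 44.8° on a 206.6 mm radius (205 expected). A 1.5 s hold showed no drift.
- **Other objects:** The jar, cup and shaker still stood in place in the last scene picture.

**A check that disagreed:** near the end, the grasp point worked out from the arm's own pose read a radius of about 210 mm, not 205. The tool also felt a force of about 10 N, after about 15 N at 39°. I think the bar slid a few mm along the pads as it turned, or the arm gave slightly, but I did not confirm which. The grip stayed firm, with the opening at about 13 mm.

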